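# Set out the painting table

### The job

Get the painting table ready: stand each paint jar, upright, in the well of the saucer of its own colour, and lay the flat brush lengthwise in the wooden brush tray, flat on its floor inside the rim. Set everything down gently without dropping it, keep the jars upright all the while, and leave the big red bottle and the beaker of brushes where they are.

Things in the scene. Friction and masses are not known exactly. Their poses are not given: they have to be found in the camera images.
- blue_jar: Loose, closed paint jar, a plain upright cylinder 50 mm across and 62 mm high, about 150 g: blue body (lower 45 mm), black lid with a 34 mm blue dab on top. Origin at the centre of its underside, z up.
- blue_saucer: Fixed round white drip saucer with a blue well, 86 mm across outside, 78 mm inside the rim; well floor 4 mm and rim 9 mm above the table. Origin at the centre of its underside on the table, z up.
- yellow_jar: Loose, closed paint jar, a plain upright cylinder 50 mm across and 62 mm high, about 150 g: yellow body (lower 45 mm), black lid with a 34 mm yellow dab on top. Origin at the centre of its underside, z up.
- yellow_saucer: Fixed round white drip saucer with a yellow well, 86 mm across outside, 78 mm inside the rim; well floor 4 mm and rim 9 mm above the table. Origin at the centre of its underside on the table, z up.
- green_jar: Loose, closed paint jar, a plain upright cylinder 50 mm across and 62 mm high, about 150 g: green body (lower 45 mm), black lid with a 34 mm green dab on top. Origin at the centre of its underside, z up.
- green_saucer: Fixed round white drip saucer with a green well, 86 mm across outside, 78 mm inside the rim; well floor 4 mm and rim 9 mm above the table. Origin at the centre of its underside on the table, z up.
- brush: Loose flat paint brush lying on the table, 170 mm long, about 90 g, dark bristles. Origin on its underside about at its centre of mass, x along its length towards the bristles, z up. Light wood handle 22 mm wide from x = -85 to +20 mm, its top 19 mm above the underside; steel ferrule 36 mm wide, 20 mm high from x = 20 to 45; bristles 36 mm wide to x = 85. Grip the handle at the origin, across y.
- brush_tray: Fixed shallow dark wood brush tray, 204 x 70 mm outside, 196 x 62 mm inside (long side along its x); floor 3 mm and rim 8 mm above the table. Origin at the centre of its underside on the table, z up. The brush may lie either way round along it.
- big_bottle: Bystander: loose large red paint bottle with black cap and pale label, 86 mm across, 150 mm high, standing left of the work. Origin at the centre of its underside.
- brush_beaker: Bystander: loose clear beaker 86 mm across, 100 mm high, with brushes standing in it up to about 210 mm above the table, right of the work. Origin at the centre of its underside.
There are look-alikes about, which are no part of the job. Leave any pink, purple or turquoise look-alike of the brush alone.

How it is judged (in metres and radians):
At the end, for the whole second after the job is handed in: Each jar upright (0.08 rad) on the floor of its colour's saucer, within 15 mm of centre; brush flat on the tray floor, origin within 15 mm of the tray's centre along and across, lengthwise within 0.2 rad either way round; all at rest; bottle and beaker within 20 mm of their starts (horizontal distance between blue_jar and blue_saucer below 0.015 m and z of blue_jar in the frame of blue_saucer below 0.007 m and angle between each of blue_jar, yellow_jar, green_jar, brush's own z axis and vertical below 0.08 rad and horizontal distance between yellow_jar and yellow_saucer below 0.015 m and z of yellow_jar in the frame of yellow_saucer below 0.007 m and horizontal distance between green_jar and green_saucer below 0.015 m and z of green_jar in the frame of green_saucer below 0.007 m and x of brush in the frame of brush_tray between -0.015 and 0.015 m and y of brush in the frame of brush_tray between -0.015 and 0.015 m and z of brush in the frame of brush_tray below 0.006 m and angle between the x axis of brush and the x axis of brush_tray, either way round below 0.2 rad and linear speed of each of blue_jar, yellow_jar, green_jar, brush below 0.02 m/s and distance of each of big_bottle, brush_beaker from where it was at the start of the episode below 0.02 m); the robot touches nothing.
It fails at once if the big bottle or the beaker of brushes is pushed more than 20 mm (distance of any of big_bottle, brush_beaker from where it was at the start of the episode above 0.02 m).
It fails at once if a jar is tipped more than about 35 degrees (angle between any of blue_jar, yellow_jar, green_jar's own z axis and vertical above 0.6 rad).
It fails at once if a jar or the brush is dropped: falling free of the fingers at more than 0.6 m/s (a drop of about 20 mm) ((contact force between blue_jar and the fingers below 0.05 N and linear speed of blue_jar above 0.6 m/s) or (contact force between yellow_jar and the fingers below 0.05 N and linear speed of yellow_jar above 0.6 m/s) or (contact force between green_jar and the fingers below 0.05 N and linear speed of green_jar above 0.6 m/s) or (contact force between brush and the fingers below 0.05 N and linear speed of brush above 0.6 m/s)).
It also fails if it takes over 99 s, if anything falls off the work surface, if the arm or the gripper's body presses on something with over 40 N, if the wrist force passes 120 N, or if a joint passes its speed limit or range.

### The arm

A 7-joint arm with a two-finger parallel gripper is mounted at the origin on the work surface. World frame = base frame: x ahead of the robot, y to its left, z up, the work surface at z = 0. Lengths are in mm, angles in rad, forces in N, time in s.
With the tool pointing down it reaches from about 400 to 875 mm from the base axis. Payload 4.4 kg.
Tool frame: the origin (TCP) lies midway between the tips of the shut fingers; the grasp point (between the pads) lies ctrl.grip_depth behind it (ctrl.grip_depth is the distance from the TCP to the grasp point, in mm); z points along the fingers, y is the line along which they close (so a half turn about z gives the same grasp; the last joint's range is limited). The gripper opens to 85 mm and grips with 20 to 120 N. Pads are 22 mm wide; open, the fingers measure 114 mm over their backs; the gripper's body (76 mm by 85 mm) begins 54 mm behind the grasp point. The pads swing forward as they close: fully open they stand 13 mm farther back than shut.
Start: joints at [-1.186, 0.628, 0.038, 1.517, -0.027, 0.996, -0.02], TCP at [283.175, 585.089, 231.313] pointing down, gripper open.
Joint ranges: [-3.06, 3.06], [-0.37, 2.12], [-1.25, 1.32], [0.18, 2.47], [-1.1, 4.24], [0.23, 1.98], [-2.94, 2.94]. Speed limits (rad/s): [2.57, 2.57, 3.14, 3.14, 3.14, 3.14, 3.14].

### API

Orientations are given as [roll, pitch, yaw] about the fixed x, y, z axes, in that order (R = Rz(yaw) Ry(pitch) Rx(roll)).
In Python, from cell import ctrl gives the robot as it stands.
- The arm moves only by the tool carry_out, never from a script. Its argument "deltas" is one flat list of numbers, 7 for each row, row after row: the turn, a rotation vector about the tool's x, y, z in degrees, then the shift along the tool's x, y, z in m, then the closure, from -1 (fully open) to 1 (shut). In form: [wx, wy, wz, dx, dy, dz, claw, wx, wy, wz, dx, dy, dz, claw, ...]. A call has 1 to 12 rows; each row shifts and turns the commanded pose from where the row before left it, along the tool's axes as they then stand; what a row does not reach is not made up. A row lasts 1/8 s, in which the tool goes at most 62.5 mm and 10.7 degrees, less where a joint would pass 70% of its speed; a pose out of reach is approached as far as the arm can. A call with a gripper value outside its range is refused whole. The fingers move at their own pace and stop on an object; the grip force is fixed at half the most. Time passes only in rows, so rows that do not move let the fingers close. It gives the time, the measured TCP pose, the force, the opening and the grip force at its end, in the units of the state.
- ctrl.read_state(): the state, without advancing time (a new reading comes with each control period).
- ctrl.get_image(name): name is "side" or "top"; returns the picture (384x512x3 uint8, red, green, blue); there is no depth.
- ctrl.calibration(name): a dict with "mtx" (3x3 intrinsics, pixels), "distortion" ([k1, k2, p1, p2, k3] as OpenCV has them; the pictures are not rectified), "R" (3x3) and "t" (3): a world point X has camera coordinates R X + t. Camera axes: x right, y down, z forward; pixel columns grow to the right and rows downward; lengths in mm; the calibration is good to about 2 mm. A picture is of the moment at which its call begins. calibration takes no time and is no camera call.
- ctrl.finish_job(): hands the job in; it is judged then, once.
The state is a dict: "clock": time; "qpos": joint angles; "qd": joint speeds; "tau": joint torques, N m; "eef_pos": TCP position; "tool_rot": TCP orientation; "force": force on the tool from outside, world axes, zero at the start; "torque": the same for the moment, N m; "width": finger opening in mm; "gripper_force": force on a finger pad.
Only numpy, scipy, OpenCV 4.12 (cv2) and the standard library are available. Lean on these libraries where they do the work, as an engineer would, in place of code of your own. Each camera call takes 0.05 s, during which the arm holds its last target. There are 200 camera calls.

## Working session

There is one attempt and no reset: what is moved stays moved. The work goes in short steps, Python scripts to look and compute and a tool call to move; the robot and the scene stay as the last step left them, time stands still between calls to the robot, and variables do not carry over. Pictures are saved under pics/ and viewed, at most 14 in all, crops included, and the job is handed in when it is done.

Besides the shell and the picture viewer there is one more tool, called after "Emit:" by a JSON object that holds its "name" and its "arguments", one argument or row to a line. carry_out: Moves the arm, as the interface text tells. Its arguments: {"type":"object","properties":{"deltas":{"type":"array"}},"required":["deltas"]}

```bash
mkdir -p pics; python3 - <<'E'
from cell import ctrl
import cv2
for n in("top","side"):
    cv2.imwrite(f"pics/{n}0.png",ctrl.get_image(n)[:,:,::-1])
    c=ctrl.calibration(n);print(n,c)
print(ctrl.grip_depth,ctrl.read_state())
E
```

```text
top {'mtx': array([[450.52545754,   0.        , 260.19078479],
       [  0.        , 450.52545754, 187.19159643],
       [  0.        ,   0.        ,   1.        ]]), 'distortion': array([-0.16238877,  0.        ,  0.        ,  0.        ,  0.        ]), 'R': array([[-0.00791561, -0.99989661, -0.01200462],
       [-0.98292094,  0.00998738, -0.18375714],
       [ 0.18385804,  0.01034504, -0.98289837]]), 't': array([   8.51733892,  411.23969089, 1582.6990367 ])}
side {'mtx': array([[358.35429122,   0.        , 254.75001036],
       [  0.        , 358.35429122, 194.25684759],
       [  0.        ,   0.        ,   1.        ]]), 'distortion': array([-0.01809364,  0.        ,  0.        ,  0.        ,  0.        ]), 'R': array([[ 0.92045982, -0.39057337,  0.01435847],
       [-0.21796065, -0.54346658, -0.81064001],
       [ 0.32441776,  0.74303198, -0.58536877]]), 't': array([-382.02904937,  103.64879024, 1030.38093889])}
18.700000000000003 {'clock': 0.1, 'qpos': array([-1.18580228,  0.62926092,  0.03839352,  1.51826474, -0.0269987 ,
        0.99634149, -0.01998825]), 'qd': array([-0.00104509, -0.00305515,  0.00111444, -0.00405517,  0.00167814,
        0.00068887, -0.00066675]), 'tau': array([ 2.30202357e-03, -5.64532542e+01,  1.23008542e+00, -1.93975639e+01,
        1.12518494e-02,  5.37129687e-03,  2.58008458e-05]), 'eef_pos': array([282.88795045, 584.57490445, 230.47645567]), 'tool_rot': array([-3.13983421e+00, -1.05466464e-05,  2.69085257e+00]), 'force': array([ 0.07907327,  0.11247041, -0.28112914]), 'torque': array([-0.04065512,  0.04707698,  0.03752213]), 'gripper_force': 0.0, 'width': 85.07718922354844}
```

View pics/top0.png

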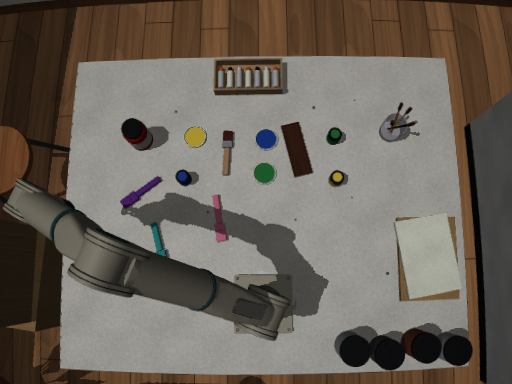

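View pics/side0.png

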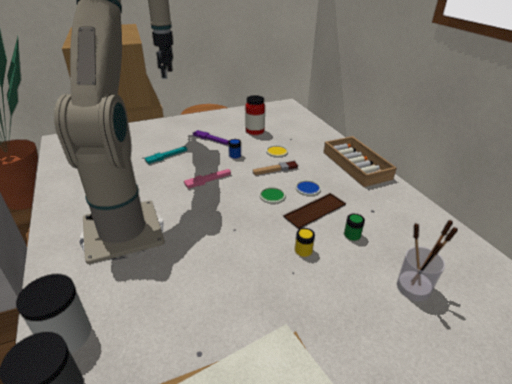

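Candidates by pixel in the top view:
- **Brush:** wood handle with dark bristles at (227,152). Look-alikes are pink (219,218), purple (141,192) and turquoise (158,240).
- **Jars (tall, black lid):** blue (183,177), green (335,135), yellow (337,177).
- **Saucers:** yellow (196,137), blue (266,139), green (264,173).
- **Tray:** dark wood (297,150). The chalk box at (248,76) could be mistaken for it.
- **Bystanders:** bottle (137,134), beaker (393,127).

I choose the wood-handled brush at (227,152). Next I measure and check a crop.

```bash
cat > h.py <<'E'
import numpy as np,cv2
from cell import ctrl
def ray(n,uv,z):
    c=ctrl.calibration(n);p=cv2.undistortPoints(np.array(uv,float).reshape(-1,1,2),c["mtx"],c["distortion"]).reshape(-1,2)
    d=np.c_[p,np.ones(len(p))]@c["R"];o=-c["R"].T@c["t"]
    return (o+d*((np.asarray(z)-o[2])/d[:,2])[:,None])[:,:2]
def hsv(im): return cv2.cvtColor(im,cv2.COLOR_RGB2HSV)
H={"blue":(105,130),"yellow":(20,35),"green":(55,85)}
def blob(im,lo,hi,box,amin=15):
    m=cv2.inRange(hsv(im),lo,hi);k=np.zeros_like(m);x0,y0,x1,y1=box;k[y0:y1,x0:x1]=m[y0:y1,x0:x1]
    k=cv2.morphologyEx(k,cv2.MORPH_CLOSE,np.ones((3,3)))
    cs=[c for c in cv2.findContours(k,cv2.RETR_EXTERNAL,cv2.CHAIN_APPROX_NONE)[0] if cv2.contourArea(c)>=amin]
    return sorted(cs,key=cv2.contourArea,reverse=True)
def world(c,z,n="top"): return ray(n,c.reshape(-1,2),np.full(len(c),z))
E
python3 - <<'E'
from h import *
im=ctrl.get_image("top");ims=ctrl.get_image("side")
B={"blue":(165,160,205,195,250,120,282,156),"green":(322,120,350,150,250,160,280,188),"yellow":(325,165,352,192,180,122,212,152)}
for k,b in B.items():
    lo,hi=(H[k][0],110,50),(H[k][1],255,255)
    for c in blob(im,lo,hi,b[:4])[:3]:
        e=cv2.minEnclosingCircle(world(c,62).astype(np.float32));print(k,"jar",cv2.contourArea(c),c.reshape(-1,2).mean(0),np.round(e[0]),2*e[1])
    for c in blob(im,lo,hi,b[4:])[:1]:
        e=cv2.fitEllipse(world(c,4).astype(np.float32));print(k,"saucer",np.round(e[0]),e[1])
# brush & tray
for c in blob(im,(5,90,60),(25,255,255),(215,125,240,180),30)[:2]:
    w=world(c,19).astype(np.float32);print("handle",cv2.minAreaRect(w),cv2.boundingRect(c))
for c in blob(im,(0,0,0),(179,255,100),(212,125,240,182),30)[:3]:
    print("bris",cv2.minAreaRect(world(c,15).astype(np.float32)),cv2.boundingRect(c))
for c in blob(im,(0,0,0),(179,255,110),(276,115,318,185),300)[:2]:
    print("tray",cv2.minAreaRect(world(c,6).astype(np.float32)))
cv2.imwrite("pics/c1.png",cv2.resize(im[105:205,115:365,::-1],None,fx=3.2,fy=3.2,interpolation=2))
for n,uv in(("bottle",(137,134)),("beaker",(393,127))):print(n,ray("top",uv,[100]))
E
```

```text
blue jar 58.5 [181.76 175.8 ] [451. 285.] 35.195674896240234
blue saucer [603. -16.] (70.98644256591797, 72.05858612060547)
green jar 50.5 [334.7826087  133.26086957] [ 604. -269.] 32.58876419067383
green saucer [473.  -9.] (69.77957916259766, 70.93585205078125)
yellow jar 97.5 [335.12765957 179.57446809] [ 436. -264.] 54.295284271240234
yellow saucer [616. 252.] (72.41242218017578, 74.28700256347656)
handle ((514.818115234375, 131.02841186523438), (19.98881721496582, 99.50765991210938), 87.08039093017578) (223, 148, 7, 27)
bris ((546.9551391601562, 124.14668273925781), (44.92789840698242, 169.0395965576172), 89.36138153076172) (222, 131, 13, 45)
tray ((562.12255859375, -131.51173400878906), (207.82237243652344, 73.65303802490234), 13.36389446258545)
bottle [[599.21228695 446.48960003]]
beaker [[ 615.21658261 -475.50474227]]
```

View pics/c1.png

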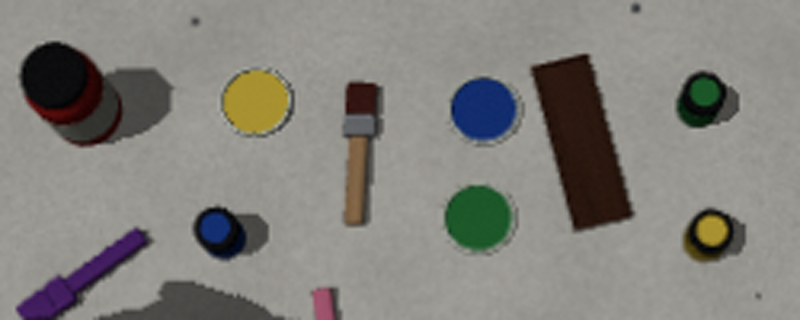

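The crop shows the wood-handled brush with steel ferrule and dark bristles: butt at crop (355,222), bristle tip at (362,85). The jars and saucers are as listed, and the yellow dab is at crop (711,231). The first move goes above the blue jar, turning the tool to yaw π.

```bash
python3 - <<'E'
from h import *
f=lambda u,v:(115+(u-1.1)/3.2,105+(v-1.1)/3.2)
print("yjar",ray("top",[f(711,231)],[62]), "gjar",ray("top",[f(704,92)],[62]),"bjar",ray("top",[f(214,229)],[62]))
b,t=ray("top",[f(355,222),f(362,84)],[10,15]);print(b,t,np.linalg.norm(t-b),np.degrees(np.arctan2(*(t-b)[::-1])))
im=cv2.imread("pics/side0.png")[:,:,::-1].copy()
for k,box in(("yellow",(290,225,320,260)),("green",(340,208,370,242)),("blue",(225,135,245,162))):
    for c in blob(im,(H[k][0],110,40),(H[k][1],255,255),box,8)[:3]:
        print(k,cv2.contourArea(c),cv2.boundingRect(c))
E
```

```text
yjar [[ 441.63136363 -269.32783272]] gjar [[ 603.39983806 -268.29078003]] bjar [[449.73764098 286.32664673]]
[467.25214467 132.33966959] [631.80323088 125.00619664] 164.71441891588645 -2.551786245376074
yellow 195.5 (295, 239, 18, 18)
yellow 110.5 (298, 228, 16, 11)
green 153.5 (345, 224, 17, 16)
green 76.0 (349, 214, 14, 10)
blue 82.5 (230, 147, 11, 11)
blue 27.5 (229, 140, 11, 5)
```

Emit:
{"name": "carry_out", "arguments": {
  "deltas": [0, 0, -8.6, 0, 0, 0, -1, 0, 0, -8.6, 0, 0, 0, -1, 0, 0, -8.6, 0, 0, 0, -1, 0, 0, 0, -0.0187, -0.0333, 0.008, -1, 0, 0, 0, -0.0187, -0.0333, 0.008, -1, 0, 0, 0, -0.0187, -0.0333, 0.008, -1, 0, 0, 0, -0.0187, -0.0333, 0.008, -1, 0, 0, 0, -0.0187, -0.0333, 0.008, -1, 0, 0, 0, -0.0187, -0.0333, 0.008, -1, 0, 0, 0, -0.0187, -0.0333, 0.008, -1, 0, 0, 0, -0.0187, -0.0333, 0.008, -1, 0, 0, 0, -0.0187, -0.0333, 0.008, -1]
}}

```text
clock: 1.7
eef_pos: [451.9, 284.2, 159.0]
tool_rot: [3.142, 0.0, 3.141]
force: [0.4, -1.1, -0.3]
width: 85.5
gripper_force: 0.0
```

Emit:
{"name": "carry_out", "arguments": {
  "deltas": [0, 0, 0, 0.0015, 0.0013, 0.02, -1, 0, 0, 0, 0, 0, 0.025, -1, 0, 0, 0, 0, 0, 0.025, -1, 0, 0, 0, 0, 0, 0.025, -1, 0, 0, 0, 0, 0, 0.025, -1, 0, 0, 0, 0, 0, 0.02, -1, 0, 0, 0, 0, 0, 0, 1, 0, 0, 0, 0, 0, 0, 1, 0, 0, 0, 0, 0, 0, 1, 0, 0, 0, 0, 0, 0, 1, 0, 0, 0, 0, 0, 0, 1, 0, 0, 0, 0, 0, 0, 1]
}}

```text
clock: 3.2
eef_pos: [450.4, 287.0, 20.2]
tool_rot: [3.141, 0.001, 3.141]
force: [-1.0, -0.6, 5.5]
width: 48.8
gripper_force: 62.0
```

Emit:
{"name": "carry_out", "arguments": {
  "deltas": [0, 0, 0, 0, 0, -0.015, 1, 0, 0, 0, 0, 0, -0.03, 1, 0, 0, 0, 0, 0, -0.03, 1, 0, 0, 0, -0.008, -0.017, 0, 1, 0, 0, 0, -0.018, -0.036, 0, 1, 0, 0, 0, -0.02, -0.04, 0, 1, 0, 0, 0, -0.02, -0.04, 0, 1, 0, 0, 0, -0.02, -0.04, 0, 1, 0, 0, 0, -0.02, -0.04, 0, 1, 0, 0, 0, -0.02, -0.04, 0, 1, 0, 0, 0, -0.018, -0.034, 0, 1, 0, 0, 0, -0.008, -0.015, 0, 1]
}}

```text
clock: 4.7
eef_pos: [602.1, -18.7, 94.7]
tool_rot: [-3.14, 0.0, 3.137]
force: [-0.2, 0.1, -1.7]
width: 48.8
gripper_force: 62.5
```

Emit:
{"name": "carry_out", "arguments": {
  "deltas": [0, 0, 0, -0.001, 0.0025, 0.01, 1, 0, 0, 0, 0, 0, 0.02, 1, 0, 0, 0, 0, 0, 0.02, 1, 0, 0, 0, 0, 0, 0.01, 1, 0, 0, 0, 0, 0, 0.005, 1, 0, 0, 0, 0, 0, 0.002, 1, 0, 0, 0, 0, 0, 0, 1, 0, 0, 0, 0, 0, 0, 1]
}}

```text
clock: 5.7
eef_pos: [603.0, -13.0, 27.8]
tool_rot: [3.142, 0.001, 3.141]
force: [1.1, 0.4, -1.6]
width: 49.1
gripper_force: 62.5
```

Emit:
{"name": "carry_out", "arguments": {
  "deltas": [0, 0, 0, 0, -0.0025, 0.0015, 1, 0, 0, 0, 0, 0, 0.001, 1, 0, 0, 0, 0, 0, 0.001, 1, 0, 0, 0, 0, 0, 0, 1]
}}

```text
clock: 6.2
eef_pos: [602.6, -15.8, 24.2]
tool_rot: [-3.141, -0.0, 3.141]
force: [-1.6, -0.5, 3.8]
width: 48.9
gripper_force: 62.9
```

```bash
python3 - <<'E'
from h import *
im=ctrl.get_image("side")
cv2.imwrite("pics/s1.png",cv2.resize(im[130:250,240:400,::-1],None,fx=4,fy=4,interpolation=2))
E
```

```text
(no output)
```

View pics/s1.png

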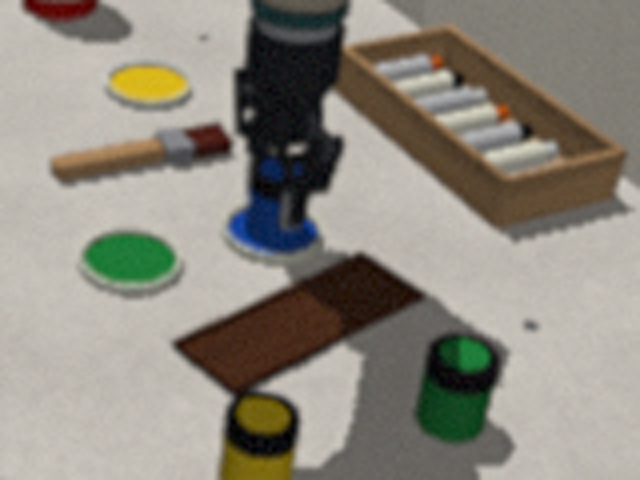

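The crop shows the blue jar standing upright in the blue saucer at crop (275,220). The force has risen, so it is in contact. I release and go over the green jar.

Emit:
{"name": "carry_out", "arguments": {
  "deltas": [0, 0, 0, 0, 0, 0, -1, 0, 0, 0, 0, 0, 0, -1, 0, 0, 0, 0, 0, 0, -1, 0, 0, 0, 0, 0, 0, -1, 0, 0, 0, 0, 0, -0.02, -1, 0, 0, 0, 0, 0, -0.04, -1, 0, 0, 0, 0, 0, -0.04, -1, 0, 0, 0, 0, -0.03, -0.02, -1, 0, 0, 0, 0, -0.05, 0, -1, 0, 0, 0, 0, -0.055, 0, -1, 0, 0, 0, 0, -0.055, 0, -1, 0, 0, 0, 0, -0.045, 0, -1]
}}

```text
clock: 7.75
eef_pos: [602.3, -253.5, 145.5]
tool_rot: [-3.14, 0.001, 3.139]
force: [0.1, -0.3, -0.7]
width: 85.3
gripper_force: 0.0
```

Emit:
{"name": "carry_out", "arguments": {
  "deltas": [0, 0, 0, -0.001, -0.0165, 0.01, -1, 0, 0, 0, 0, 0, 0.02, -1, 0, 0, 0, 0, 0, 0.025, -1, 0, 0, 0, 0, 0, 0.025, -1, 0, 0, 0, 0, 0, 0.025, -1, 0, 0, 0, 0, 0, 0.02, -1, 0, 0, 0, 0, 0, 0, 1, 0, 0, 0, 0, 0, 0, 1, 0, 0, 0, 0, 0, 0, 1, 0, 0, 0, 0, 0, 0, 1, 0, 0, 0, 0, 0, 0, 1, 0, 0, 0, 0, 0, 0, 1]
}}

```text
clock: 9.25
eef_pos: [604.2, -267.2, 19.8]
tool_rot: [-3.141, 0.001, 3.141]
force: [0.3, 0.3, 5.7]
width: 48.8
gripper_force: 61.9
```

Emit:
{"name": "carry_out", "arguments": {
  "deltas": [0, 0, 0, 0, 0, -0.015, 1, 0, 0, 0, 0, 0, -0.03, 1, 0, 0, 0, 0, 0, -0.03, 1, 0, 0, 0, 0.007, 0.014, 0, 1, 0, 0, 0, 0.015, 0.03, 0, 1, 0, 0, 0, 0.0175, 0.034, 0, 1, 0, 0, 0, 0.0175, 0.034, 0, 1, 0, 0, 0, 0.0175, 0.034, 0, 1, 0, 0, 0, 0.0175, 0.034, 0, 1, 0, 0, 0, 0.0175, 0.034, 0, 1, 0, 0, 0, 0.015, 0.03, 0, 1, 0, 0, 0, 0.0075, 0.014, 0, 1]
}}

```text
clock: 10.75
eef_pos: [469.4, -6.7, 93.3]
tool_rot: [3.141, -0.003, -3.139]
force: [-0.2, 0.7, -1.7]
width: 48.9
gripper_force: 62.3
```

Emit:
{"name": "carry_out", "arguments": {
  "deltas": [0, 0, 0, 0, 0, 0.01, 1, 0, 0, 0, 0, 0, 0.02, 1, 0, 0, 0, 0, 0, 0.02, 1, 0, 0, 0, 0, 0, 0.01, 1, 0, 0, 0, 0, 0, 0.005, 1, 0, 0, 0, 0, 0, 0, 1, 0, 0, 0, 0, 0, 0, 1]
}}

```text
clock: 11.62
eef_pos: [472.1, -9.0, 29.2]
tool_rot: [3.142, 0.001, 3.141]
force: [-0.0, -0.6, -1.4]
width: 49.0
gripper_force: 62.3
```

Emit:
{"name": "carry_out", "arguments": {
  "deltas": [0, 0, 0, 0, 0, 0.0025, 1, 0, 0, 0, 0, 0, 0.0015, 1, 0, 0, 0, 0, 0, 0.001, 1, 0, 0, 0, 0, 0, 0, 1, 0, 0, 0, 0, 0, 0, 1]
}}

```text
clock: 12.25
eef_pos: [471.6, -8.9, 23.8]
tool_rot: [3.142, -0.0, 3.141]
force: [-0.5, -0.2, -1.4]
width: 49.0
gripper_force: 62.3
```

Emit:
{"name": "carry_out", "arguments": {
  "deltas": [0, 0, 0, 0, 0, 0, -1, 0, 0, 0, 0, 0, 0, -1, 0, 0, 0, 0, 0, 0, -1, 0, 0, 0, 0, 0, 0, -1, 0, 0, 0, 0, 0, -0.02, -1, 0, 0, 0, 0, 0, -0.04, -1, 0, 0, 0, 0, 0, -0.04, -1, 0, 0, 0, 0, -0.03, -0.02, -1, 0, 0, 0, 0.01, -0.05, 0, -1, 0, 0, 0, 0.01, -0.055, 0, -1, 0, 0, 0, 0.01, -0.055, 0, -1, 0, 0, 0, 0, -0.05, 0, -1]
}}

```text
clock: 13.75
eef_pos: [440.2, -250.9, 143.8]
tool_rot: [-3.142, -0.001, 3.14]
force: [0.8, 0.4, 0.9]
width: 85.1
gripper_force: 0.0
```

Emit:
{"name": "carry_out", "arguments": {
  "deltas": [0, 0, 0, 0, -0.019, 0.01, -1, 0, 0, 0, 0, 0, 0.02, -1, 0, 0, 0, 0, 0, 0.025, -1, 0, 0, 0, 0, 0, 0.025, -1, 0, 0, 0, 0, 0, 0.025, -1, 0, 0, 0, 0, 0, 0.019, -1, 0, 0, 0, 0, 0, 0, 1, 0, 0, 0, 0, 0, 0, 1, 0, 0, 0, 0, 0, 0, 1, 0, 0, 0, 0, 0, 0, 1, 0, 0, 0, 0, 0, 0, 1, 0, 0, 0, 0, 0, 0, 1]
}}

```text
clock: 15.25
eef_pos: [442.0, -267.9, 20.5]
tool_rot: [-3.141, 0.001, 3.141]
force: [-0.4, 1.9, 6.5]
width: 48.9
gripper_force: 62.0
```

Emit:
{"name": "carry_out", "arguments": {
  "deltas": [0, 0, 0, 0, 0, -0.015, 1, 0, 0, 0, 0, 0, -0.035, 1, 0, 0, 0, 0, 0, -0.04, 1, 0, 0, 0, 0, 0, -0.015, 1, 0, 0, 0, -0.007, 0.02, 0, 1, 0, 0, 0, -0.012, 0.035, 0, 1, 0, 0, 0, -0.014, 0.042, 0, 1, 0, 0, 0, -0.014, 0.042, 0, 1, 0, 0, 0, -0.014, 0.042, 0, 1, 0, 0, 0, -0.014, 0.042, 0, 1, 0, 0, 0, -0.014, 0.042, 0, 1, 0, 0, 0, -0.014, 0.042, 0, 1]
}}

```text
clock: 16.75
eef_pos: [544.4, 40.2, 124.3]
tool_rot: [-3.141, -0.001, 3.141]
force: [1.7, -0.5, -1.9]
width: 49.3
gripper_force: 62.4
```

Emit:
{"name": "carry_out", "arguments": {
  "deltas": [0, 0, 0, -0.014, 0.042, 0, 1, 0, 0, 0, -0.014, 0.042, 0, 1, 0, 0, 0, -0.014, 0.042, 0, 1, 0, 0, 0, -0.014, 0.042, 0, 1, 0, 0, 0, -0.01, 0.03, 0, 1, 0, 0, 0, -0.005, 0.015, 0, 1, 0, 0, 0, 0, 0, 0.02, 1, 0, 0, 0, 0, 0, 0.03, 1, 0, 0, 0, 0, 0, 0.02, 1, 0, 0, 0, 0, 0, 0, 1, 0, 0, 0, 0, 0, 0, 1]
}}

```text
clock: 18.12
eef_pos: [616.4, 251.6, 55.3]
tool_rot: [3.141, 0.001, 3.14]
force: [0.2, -0.2, -1.8]
width: 48.6
gripper_force: 62.5
```

Well centred. Lower it 31 mm and release.

Emit:
{"name": "carry_out", "arguments": {
  "deltas": [0, 0, 0, 0, 0, 0.01, 1, 0, 0, 0, 0, 0, 0.01, 1, 0, 0, 0, 0, 0, 0.006, 1, 0, 0, 0, 0, 0, 0.0025, 1, 0, 0, 0, 0, 0, 0.0015, 1, 0, 0, 0, 0, 0, 0.001, 1, 0, 0, 0, 0, 0, 0, 1, 0, 0, 0, 0, 0, 0, 1]
}}

```text
clock: 19.12
eef_pos: [615.8, 252.1, 24.6]
tool_rot: [3.141, 0.0, 3.141]
force: [-2.8, -1.4, 5.2]
width: 49.0
gripper_force: 62.7
```

Emit:
{"name": "carry_out", "arguments": {
  "deltas": [0, 0, 0, 0, 0, 0, -1, 0, 0, 0, 0, 0, 0, -1, 0, 0, 0, 0, 0, 0, -1, 0, 0, 0, 0, 0, 0, -1, 0, 0, 0, 0, 0, -0.02, -1, 0, 0, 0, 0, 0, -0.04, -1, 0, 0, 0, 0, 0, -0.04, -1, 0, 0, 0, 0.025, 0, -0.02, -1, 0, 0, 0, 0.025, 0, 0, -1, 0, 0, 0, 0.018, 0, 0, -1, 0, 0, 0, 0, 0, 0, -1]
}}

```text
clock: 20.5
eef_pos: [547.1, 252.6, 145.4]
tool_rot: [3.141, 0.001, -3.141]
force: [0.3, -0.1, -0.1]
width: 85.5
gripper_force: 0.0
```

```bash
python3 - <<'E'
from h import *
im=ctrl.get_image("top");cv2.imwrite("pics/t2.png",cv2.resize(im[105:205,115:365,::-1],None,fx=3.2,fy=3.2,interpolation=2))
im=ctrl.get_image("side");cv2.imwrite("pics/s2.png",cv2.resize(im[110:250,230:400,::-1],None,fx=4,fy=4,interpolation=2))
E
```

```text
(no output)
```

View pics/t2.png

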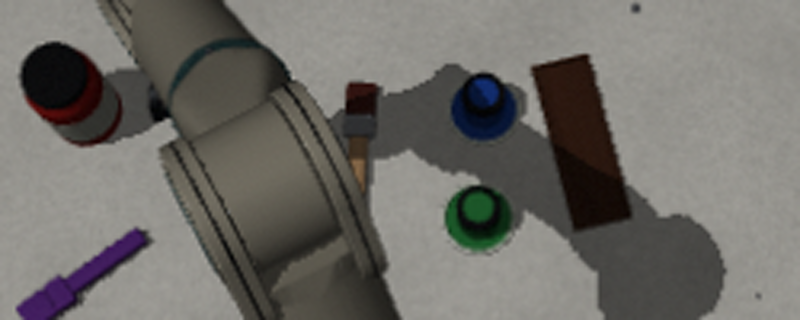

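View pics/s2.png

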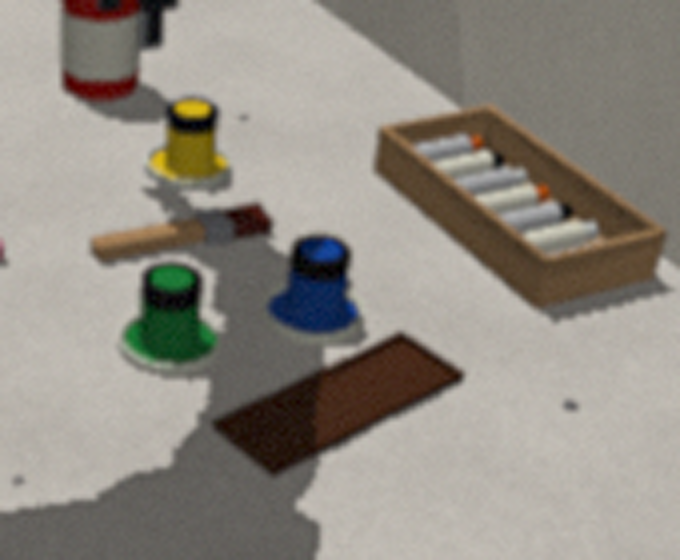

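All three jars stand upright and centred in their saucers: blue at (320,280), green (170,320), yellow (190,145) in the side crop. The brush and tray are undisturbed. Next is the brush.

Emit:
{"name": "carry_out", "arguments": {
  "deltas": [0, 0, 0, 0, -0.02, 0, -1, 0, 0, 0, 0, -0.04, 0, -1, 0, 0, 0, 0, -0.04, 0, -1, 0, 0, 0, -0.001, -0.0235, 0, -1, 0, 0, 2.6, 0, 0, 0.01, -1, 0, 0, 0, 0, 0, 0.03, -1, 0, 0, 0, 0, 0, 0.03, -1, 0, 0, 0, 0, 0, 0.03, -1, 0, 0, 0, 0, 0, 0.02, -1, 0, 0, 0, 0, 0, 0.01, -1, 0, 0, 0, 0, 0, 0, -1, 0, 0, 0, 0, 0, 0, -1]
}}

```text
clock: 22.1
eef_pos: [549.3, 128.9, 14.4]
tool_rot: [3.141, 0.001, 3.096]
force: [-0.2, 0.3, 0.6]
width: 85.4
gripper_force: 0.0
```

Emit:
{"name": "carry_out", "arguments": {
  "deltas": [0, 0, 0, 0.001, 0, 0.005, -1, 0, 0, 0, 0, 0, 0.004, -1, 0, 0, 0, 0, 0, 0, 1, 0, 0, 0, 0, 0, 0, 1, 0, 0, 0, 0, 0, 0, 1, 0, 0, 0, 0, 0, 0, 1, 0, 0, 0, 0, 0, 0, 1, 0, 0, 0, 0, 0, 0, 1, 0, 0, 0, 0, 0, 0, 1]
}}

```text
clock: 23.22
eef_pos: [548.0, 128.7, 5.2]
tool_rot: [3.141, 0.001, 3.096]
force: [0.2, 0.5, 5.6]
width: 20.4
gripper_force: 59.2
```

Emit:
{"name": "carry_out", "arguments": {
  "deltas": [0, 0, 0, 0, 0, -0.01, 1, 0, 0, 0, 0, 0, -0.025, 1, 0, 0, 0, 0, 0, -0.035, 1, 0, 0, 0, 0, 0, -0.035, 1, 0, 0, 0, 0, 0, -0.01, 1, 0, 0, 0, -0.002, -0.019, 0, 1, 0, 0, 0, -0.004, -0.04, 0, 1, 0, 0, 0, -0.004, -0.04, 0, 1, 0, 0, 0, -0.004, -0.04, 0, 1, 0, 0, 0, -0.004, -0.04, 0, 1, 0, 0, 0, -0.004, -0.04, 0, 1, 0, 0, 0, -0.004, -0.04, 0, 1]
}}

```text
clock: 24.72
eef_pos: [559.8, -134.3, 117.8]
tool_rot: [-3.141, -0.004, 3.094]
force: [0.5, -0.4, -1.5]
width: 20.2
gripper_force: 58.8
```

Emit:
{"name": "carry_out", "arguments": {
  "deltas": [0, 0, -8, 0, 0, 0, 1, 0, 0, -8, 0, 0, 0, 1, 0, 0, 0, 0, 0, 0, 1, 0, 0, 0, 0, 0, 0, 1]
}}

```text
clock: 25.22
eef_pos: [560.8, -132.0, 118.8]
tool_rot: [3.141, -0.002, -2.911]
force: [-0.7, 0.5, -1.2]
width: 20.2
gripper_force: 58.8
```

```bash
python3 - <<'E'
from h import *
print(ctrl.read_state()["eef_pos"])
im=ctrl.get_image("side");cv2.imwrite("pics/s3.png",cv2.resize(im[110:250,230:400,::-1],None,fx=4,fy=4,interpolation=2))
E
```

```text
[ 560.84201834 -132.00844442  118.7735735 ]
```

View pics/s3.png

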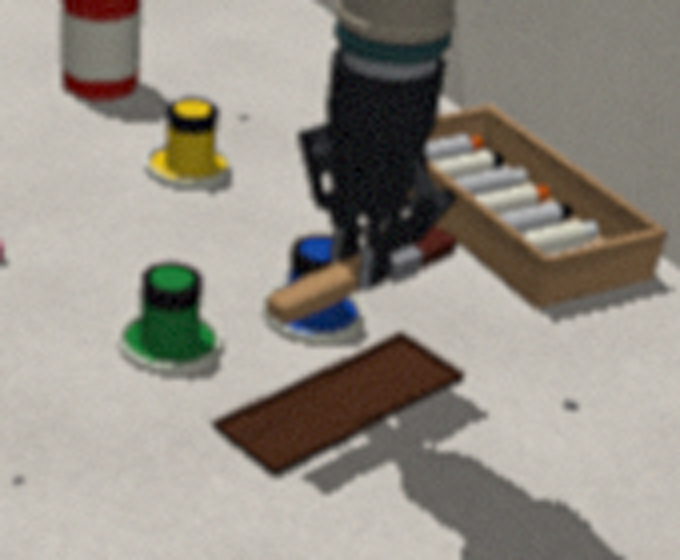

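The side crop shows the brush held level with its shadow parallel to the tray (tray centre at crop (340,405)). I lower it about 107 mm, then check before release.

Emit:
{"name": "carry_out", "arguments": {
  "deltas": [0, 0, 0, 0, 0, 0.01, 1, 0, 0, 0, 0, 0, 0.025, 1, 0, 0, 0, 0, 0, 0.03, 1, 0, 0, 0, 0, 0, 0.025, 1, 0, 0, 0, 0, 0, 0.01, 1, 0, 0, 0, 0, 0, 0.003, 1, 0, 0, 0, 0, 0, 0, 1, 0, 0, 0, 0, 0, 0, 1]
}}

```text
clock: 26.28
eef_pos: [562.5, -131.5, 17.7]
tool_rot: [-3.141, 0.001, -2.908]
force: [-0.2, -0.0, -0.4]
width: 20.6
gripper_force: 58.8
```

```bash
python3 - <<'E'
from h import *
im=ctrl.get_image("side");cv2.imwrite("pics/s4.png",cv2.resize(im[170:250,270:370,::-1],None,fx=6,fy=6,interpolation=2))
E
```

```text
(no output)
```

View pics/s4.png

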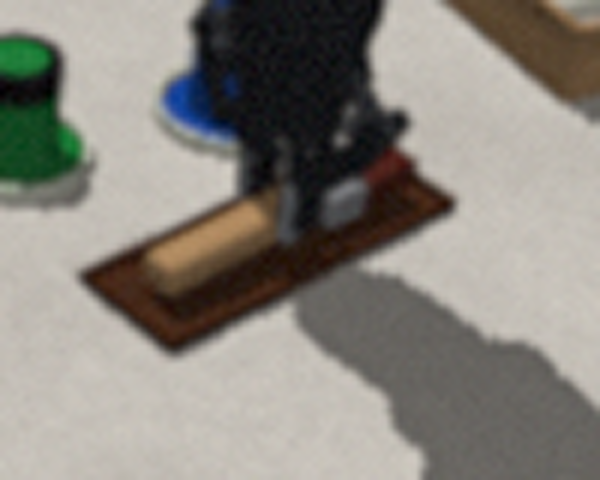

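The brush hovers about 10 mm above the tray floor, within the rim on all sides. I lower it to contact and open part way.

Emit:
{"name": "carry_out", "arguments": {
  "deltas": [0, 0, 0, 0, 0, 0.004, 1, 0, 0, 0, 0, 0, 0.0025, 1, 0, 0, 0, 0, 0, 0.0015, 1, 0, 0, 0, 0, 0, 0.001, 1, 0, 0, 0, 0, 0, 0.0005, 1, 0, 0, 0, 0, 0, 0, 1, 0, 0, 0, 0, 0, 0, 1]
}}

```text
clock: 27.2
eef_pos: [561.7, -131.3, 8.1]
tool_rot: [-3.141, -0.0, -2.908]
force: [-3.4, 0.5, 7.2]
width: 20.8
gripper_force: 59.9
```

In contact with the floor. Open part way, lift clear, then open fully.

Emit:
{"name": "carry_out", "arguments": {
  "deltas": [0, 0, 0, 0, 0, 0, 0.2, 0, 0, 0, 0, 0, 0, 0.2, 0, 0, 0, 0, 0, 0, 0.2, 0, 0, 0, 0, 0, -0.005, 0.2, 0, 0, 0, 0, 0, -0.015, 0.2, 0, 0, 0, 0, 0, -0.03, 0, 0, 0, 0, 0, 0, -0.04, 0, 0, 0, 0, 0, 0, -0.04, 0, 0, 0, 0, 0, 0, -0.04, -1, 0, 0, 0, 0.03, -0.03, -0.03, -1, 0, 0, 0, 0.05, -0.03, 0, -1, 0, 0, 0, 0.05, -0.03, 0, -1]
}}

```text
clock: 28.7
eef_pos: [455.3, -250.2, 208.9]
tool_rot: [-3.14, 0.002, -2.908]
force: [0.2, -0.7, 0.5]
width: 85.4
gripper_force: 0.0
```

```bash
python3 - <<'E'
from h import *
im=ctrl.get_image("top");cv2.imwrite("pics/t5.png",cv2.resize(im[105:205,115:365,::-1],None,fx=3.2,fy=3.2,interpolation=2))
im=ctrl.get_image("side");cv2.imwrite("pics/s5.png",cv2.resize(im[130:250,240:400,::-1],None,fx=4,fy=4,interpolation=2))
E
```

```text
(no output)
```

View pics/s5.png

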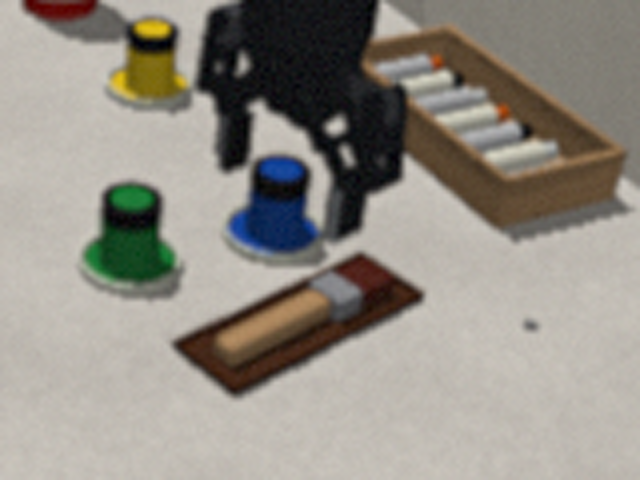

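View pics/t5.png

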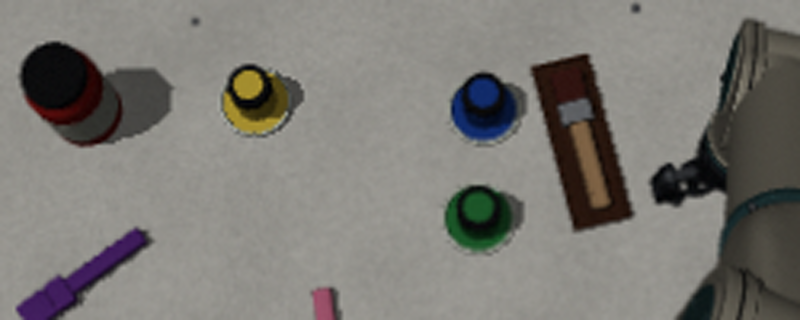

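Both views show the brush flat and centred inside the tray rim (top crop (582,140)), all jars upright and centred in their saucers, and the bottle unmoved. I hand it in.

```bash
python3 -c "
from cell import ctrl
print(ctrl.finish_job())"
```

```text
the job is handed in; nothing more can be done
None
```

The job is handed in: in the final pictures all three jars stand upright in their own saucers and the brush lies flat in the tray. The bottle had not moved; I did not re-check the beaker at the end, and the hand-in returned no verdict.

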